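Open the combination padlock and present it over the log book

TASK

Leave the red combination padlock standing in its grey cradle while you turn its dial clockwise (seen from above), feeling the clicks, until the shackle pops up. Then let go of the dial, take the shackle by its bow, pull it fully open, lift the open lock out of the cradle by it and finish still holding it up by the shackle, hanging still and roughly upright over the middle of the blue log book with a good hand's breadth (at least 8 cm) of air below it. Do not disturb the other things on the worktop.

Things in the scene. Friction and masses are not known exactly. Their poses are not given: they have to be found in the camera images.
- cradle: fixed grey tray in which the padlock stands: 133 x 79 mm outside, plus two screw tabs 23 mm long; walls 16 mm high and 6 mm thick, floor 4 mm thick, 2.5 mm play round the lock. Its origin and axes agree with those of the lock standing in it, 4 mm lower (on the worktop)
- padlock: loose red block padlock, about 0.4 kg, 116 x 62 x 38 mm without shackle and dial. Origin at the underside below the shackle, nearly below the centre of mass; +x points from shackle to dial, z up; the body runs from x = -36 to +80 mm, y = -31 to +31 mm. Standing in the cradle its top face is at z = 42 mm. Its dial turns clockwise to a hidden notch, the shackle then pops up
- dial_grip (a point): axis of the round black knurled dial, 56 mm along the lock's +x, 22 mm above its top face. Grip 32 mm across, 8 to 32 mm above the top face; take it at any yaw. Its notch is hidden and differs each time: 0.3 to 1.35 rad clockwise, past 1 to 4 soft clicks 0.3 rad apart (about 0.1 N m). At the notch the shackle pops up; the dial stops dead 0.2 to 0.3 rad beyond it
- bow (a point): centre of the shackle's bow: level steel bar 9 mm wide (along the lock's x), 10 mm high, 49 mm long (along the lock's y), on two 9 mm legs 40 mm apart; the bar's centre is 30 mm above the lock's top face when locked and rises with the shackle. Pinch it across its 9 mm width, along the lock's x
- padlock_shackle (a joint): how far the shackle stands out, m: 0 to 0.003 locked (it trembles about 1 mm at each click), about 0.011 popped up on its spring, 0.020 fully open at its stop. From popped to fully open takes about 3 N (300 N/m), so the lock's own weight pulls it open as the lock is lifted by it. While locked, the whole lock comes up with it
- run_log: closed blue log book lying fixed on the worktop, 210 mm along its x, 148 mm along its y, 13 mm thick; origin at the centre of its underside
- timer: small grey bench timer, 58 x 64 x 17 mm, loose bystander; origin at the centre of its underside
- reagent_e: white reagent bottle with a green cap, 48 mm in diameter, 88 mm high, loose bystander; origin at the centre of its underside
- tape_roll: green roll of tape lying flat, 63 mm in diameter, 18 mm high, loose bystander; origin at the centre of its underside
- marker_b: blue marker pen lying on the worktop, 12 x 140 x 15 mm, loose bystander; origin at its middle, on the underside
Things that resemble listed ones, but are neither listed nor needed, are in the scene too. Of the things like the padlock, leave any that is orange; of the rest the smaller one is meant. There is more than one size of the cradle; the one meant has the size given above.

How it is judged:
By the outcome, as a careful person would: the job done as asked, in the order asked, and still so for the second after the job is handed in, while the arm keeps its last pose, push and grip.
It also fails if it takes over 56 s, if anything falls off the work surface, if the arm or the gripper's body presses on something with over 40 N, if the wrist force passes 120 N, or if a joint passes its speed limit or range.

ROBOT

A 6-joint arm with a two-finger parallel gripper is mounted at the origin on a cart in front of the work surface, level with it; the furniture and walls round the work are solid. World frame = base frame: x ahead of the robot, y to its left, z up, the work surface at z = 0. Lengths are in m, angles in rad, forces in N, time in s.
With the tool pointing down it reaches from about 0.35 to 0.775 m from the base axis. Payload 7.3 kg.
Tool frame: the origin (TCP) lies at the very end of the fingers, on their centre line; the grasp point (between the pads) lies 19 mm behind it; z points along the fingers, y is the line along which they close (so a half turn about z gives the same grasp; the last joint's range is limited). The gripper opens to 92 mm and grips with 3 to 60 N. Pads are 19 mm wide; open, the fingers measure 130 mm over their backs; the gripper's body (75 mm by 190 mm) begins 47 mm behind the grasp point.
Start: joints at [1.164, 0.342, 1.524, -0, 1.275, -0.146], TCP at [0.135, 0.507, 0.227] pointing down, gripper open.
Joint ranges: [-2.53, 2.53], [-0.77, 2.02], [0.04, 2.7], [-1, 4.14], [0.28, 2.66], [-3.11, 3.11]. Speed limits (rad/s): [2.57, 2.57, 3.14, 3.14, 3.14, 3.14].

INTERFACE

Orientations are given as [roll, pitch, yaw] about the fixed x, y, z axes, in that order (R = Rz(yaw) Ry(pitch) Rx(roll)).
In Python, from cell import observe, read_camera, get_calibration, hand_in, search_frame gives the robot as it stands.
- The arm moves only by the tool step_arm, never from a script. Its argument "commands" is a list of rows, each an object with "translation": the shift along the tool's x, y, z in mm, a list of three; "roll": the turn about the tool's z in rad. In form: [{"translation": [x, y, z], "roll": roll}, ...]. A call has 1 to 20 rows; each row shifts and turns the commanded pose from where the row before left it, along the tool's axes as they then stand; what a row does not reach is not made up. A row lasts 1/12 s, in which the tool goes at most 41.7 mm and 7.16 degrees, less where a joint would pass 70% of its speed; a pose out of reach is approached as far as the arm can. A call is refused whole if a number of a shift passes 41.7 or a number of a turn 0.125, either way. A call with a gripper value outside its range is refused whole. "fingers" is the opening, from 0 (shut) to 1 (fully open), set as the call begins (left out, the last holds). The fingers move at their own pace and stop on an object; "grip_force" is the grip in N (left out, the last holds). Time passes only in rows, so rows that do not move let the fingers close. It gives the time, the measured TCP pose, the force, the opening and the grip force at its end, in the units of the state.
- observe(): the state, without advancing time (a new reading comes with each control period).
- read_camera(name): name is "scene" or "side" or "wrist"; returns the picture (400x640x3 uint8, red, green, blue); there is no depth.
- get_calibration(name): a dict with "camera_matrix" (3x3 intrinsics, pixels), "dist_coeffs" ([k1, k2, p1, p2, k3] as OpenCV has them; the pictures are not rectified), "world_from_camera" (4x4, takes a point from camera to world coordinates). Camera axes: x right, y up, looking along -z (the intrinsics and any distortion apply to the point x, -y, -z); pixel columns grow to the right and rows downward; lengths in m; the calibration is good to about 2 mm. A picture is of the moment at which its call begins: read the wrist's pose just before it. get_calibration takes no time and is no camera call; for the wrist camera it gives the pose at the moment of the call.
- hand_in(): hands the job in; it is judged then, once.
Trained networks look in the newest picture that a camera, given by its name, has taken for a name from the list of things; names that differ only in an ending like _2 or _b are one class to them, and where a whole thing is asked for, a point or a joint stands for the part that bears it (a point fixed in the world has none). Each returns a list of dicts, best first, with "confidence" (0 to 1); they miss things now and then, are a little off and sometimes report something else, mostly with a low value. They report only what shows in the picture. A call takes as long as a camera call. They do not tell look-alikes from the thing itself.
- search_frame(camera, name): "at" ([x, y, z] in m, in world coordinates, good to about 4 mm: the middle of the surface that is visible of it).
The state is a dict: "time": time; "qpos": joint angles; "qvel": joint speeds; "joint_efforts": joint torques, N m; "tool_pos": TCP position; "tool_rot": TCP orientation; "contact_force": force on the tool from outside, world axes, zero at the start; "torque": the same for the moment, N m; "opening": finger opening in m; "grip_force": force on a finger pad.
Only numpy, scipy, OpenCV 4.12 (cv2) and the standard library are available. Lean on these libraries where they do the work, as an engineer would, in place of code of your own. Each camera call takes 0.05 s, during which the arm holds its last target. There are 200 camera calls.

## Working session

There is one attempt and no reset: what is moved stays moved. The work goes in short steps, Python scripts to look and compute and a tool call to move; the robot and the scene stay as the last step left them, time stands still between calls to the robot, and variables do not carry over. Pictures are saved under pics/ and viewed, at most 13 in all, crops included, and the job is handed in when it is done.

Besides the shell and the picture viewer there is one more tool, called after ">>>" in YAML: its name, and indented under it one key for each argument. step_arm: Moves the arm, as the interface text tells. Its arguments: {"type":"object","properties":{"commands":{"type":"array"},"fingers":{"type":"number"},"grip_force":{"type":"number"}},"required":["commands"]}

```bash
mkdir -p pics; python3 - <<'E'
from cell import *
import cv2
o=observe(); print({k:o[k] for k in ('time','tool_pos','tool_rot','opening','contact_force')})
for c in ('scene','side'):
    im=read_camera(c); cv2.imwrite(f'pics/{c}0.png',im[:,:,::-1])
    for n in ('padlock','dial_grip','bow','cradle','run_log','timer','reagent_e','tape_roll','marker_b'):
        print(c,n,[( [round(float(v),3) for v in d['at']],round(d['confidence'],2)) for d in search_frame(c,n)])
E
```

```text
{'time': 0.0, 'tool_pos': array([0.13520371, 0.50686398, 0.22607082]), 'tool_rot': array([-3.14007059e+00, -2.00524451e-04,  2.88080420e+00]), 'opening': 0.09213561880402812, 'contact_force': array([ 0.84962984,  0.77241658, -0.5108532 ])}
scene padlock [([0.326, 0.14, 0.038], 0.91), ([0.496, 0.111, 0.044], 0.89), ([0.36, -0.053, 0.052], 0.64), ([0.494, 0.078, 0.069], 0.29)]
scene dial_grip [([0.326, 0.159, 0.066], 0.6), ([0.367, -0.104, 0.087], 0.59)]
scene bow [([0.38, -0.035, 0.081], 0.46)]
scene cradle [([0.486, 0.133, 0.01], 0.87), ([0.589, -0.07, 0.005], 0.59)]
scene run_log [([0.566, -0.252, 0.013], 0.75)]
scene timer [([0.625, 0.33, 0.015], 0.72)]
scene reagent_e [([0.701, -0.002, 0.048], 0.75)]
scene tape_roll []
scene marker_b [([0.392, 0.286, 0.015], 0.54)]
side padlock [([0.356, 0.11, 0.036], 0.91), ([0.523, 0.102, 0.042], 0.78), ([0.403, -0.073, 0.052], 0.75)]
side dial_grip [([0.352, 0.152, 0.067], 0.59), ([0.388, -0.116, 0.092], 0.54)]
side bow [([0.401, -0.043, 0.096], 0.66), ([0.523, 0.132, 0.078], 0.52), ([0.356, 0.104, 0.068], 0.38)]
side cradle [([0.584, -0.073, 0.002], 0.96), ([0.542, 0.073, 0.01], 0.67)]
side run_log [([0.573, -0.267, 0.01], 0.66), ([0.644, 0.336, 0.016], 0.4)]
side timer [([0.646, 0.335, 0.015], 0.57), ([0.522, 0.123, 0.076], 0.51)]
side reagent_e [([0.729, -0.028, 0.065], 0.62)]
side tape_roll [([0.469, -0.443, 0.016], 0.48)]
side marker_b []
```

View pics/scene0.png

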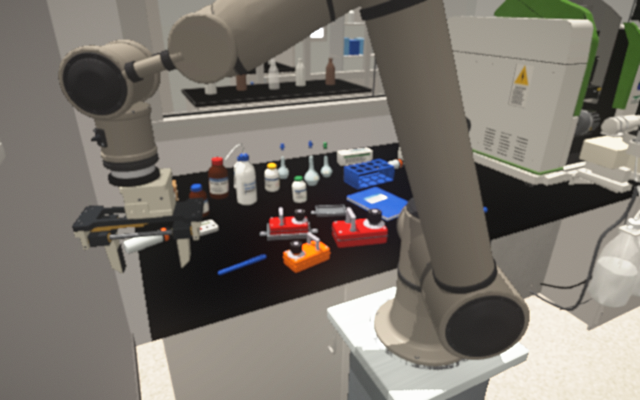

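View pics/side0.png

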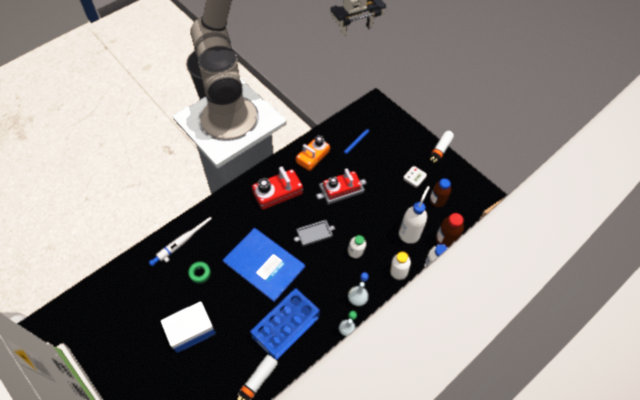

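The scene view shows the orange lock at (306,255), the large red one at (360,232), and the small red one standing in a cradle at (289,227). In the side view, the target lock is at (343,186) with its dial at about (333,181) and bow at about (355,178). The empty cradle is at (314,233) and the log book at (263,263).

```bash
cat > h.py <<'E'
from cell import *
import cv2, numpy as np
def pix2w(cal,uv,z):
    K=np.array(cal['camera_matrix']);D=np.array(cal['dist_coeffs']);T=np.array(cal['world_from_camera'])
    p=cv2.undistortPoints(np.array([[uv]],float),K,D)[0,0]
    d=T[:3,:3]@np.array([p[0],-p[1],-1]); o=T[:3,3]
    return o+d*(z-o[2])/d[2]
def w2pix(cal,P):
    K=np.array(cal['camera_matrix']);D=np.array(cal['dist_coeffs']);T=np.array(cal['world_from_camera'])
    q=(np.array(P,float).reshape(-1,3)-T[:3,3])@T[:3,:3]
    return cv2.projectPoints(q*[1,-1,-1],np.zeros(3),np.zeros(3),K,D)[0][:,0]
E
python3 - <<'E'
from h import *
c=get_calibration('side')
for n,uv,z in (('dial',(333,178),.074),('bow',(354,178),.076),('bookcentre',(263,264),.013),('bookL',(224,262),.013),('bookT',(256,230),.013),('bookR',(304,265),.013),('bookB',(271,298),.013)): print(n,pix2w(c,uv,z).round(3))
w=get_calibration('wrist')['world_from_camera'];o=observe()
print(np.array(w).round(3),o['tool_pos'])
E
```

```text
dial [0.499 0.086 0.074]
bow [0.544 0.138 0.076]
bookcentre [ 0.572 -0.266  0.013]
bookL [ 0.489 -0.355  0.013]
bookT [ 0.462 -0.21   0.013]
bookR [ 0.656 -0.171  0.013]
bookB [ 0.676 -0.315  0.013]
[[ 0.257 -0.935 -0.246  0.07 ]
 [ 0.966  0.249  0.065  0.525]
 [ 0.    -0.254  0.967  0.384]
 [ 0.     0.     0.     1.   ]] [0.13538878 0.50729173 0.22674114]
```

>>> step_arm:
  commands:
    - {"translation":[-29,-18,2],"roll":0}
    - {"translation":[-29,-18,3],"roll":0}
    - {"translation":[-29,-18,3],"roll":0}
    - {"translation":[-29,-18,3],"roll":0}
    - {"translation":[-29,-18,3],"roll":0}
    - {"translation":[-29,-18,3],"roll":0}
    - {"translation":[-29,-18,3],"roll":0}
    - {"translation":[-29,-18,3],"roll":0}
    - {"translation":[-29,-18,3],"roll":0}
    - {"translation":[-29,-18,3],"roll":0}
    - {"translation":[-29,-18,3],"roll":0}
    - {"translation":[-29,-18,3],"roll":0}
    - {"translation":[-29,-18,3],"roll":0}
    - {"translation":[-29,-18,3],"roll":0}
    - {"translation":[-29,-18,3],"roll":0}
    - {"translation":[-29,-18,3],"roll":0}

```text
time: 2.33
tool_pos: [0.5104, 0.1079, 0.1797]
tool_rot: [3.141, 0.0, 2.881]
contact_force: [0.5, 1.1, 0.3]
opening: 0.0915
grip_force: 0.0
```

>>> step_arm:
  commands:
    - {"translation":[0,0,0],"roll":-0.1}
    - {"translation":[0,0,0],"roll":-0.1}
    - {"translation":[0,0,0],"roll":-0.1}
    - {"translation":[0,0,0],"roll":-0.1}
    - {"translation":[0,0,0],"roll":-0.1}
    - {"translation":[0,0,0],"roll":-0.1}
    - {"translation":[0,0,0],"roll":-0.1}
    - {"translation":[0,0,0],"roll":-0.1}
    - {"translation":[0,0,0],"roll":-0.1}
    - {"translation":[0,0,0],"roll":-0.1}
    - {"translation":[0,0,0],"roll":-0.1}
    - {"translation":[0,0,0],"roll":0}
    - {"translation":[0,0,0],"roll":0}
    - {"translation":[0,0,0],"roll":0}
  fingers: 0.65

```text
time: 3.5
tool_pos: [0.5094, 0.1094, 0.1797]
tool_rot: [3.142, 0.0, -2.305]
contact_force: [-0.3, 1.2, 0.0]
opening: 0.0599
grip_force: 0.0
```

```bash
python3 - <<'E'
from h import *
o=observe(); print(o['time'],o['tool_pos'],o['tool_rot'],o['qpos'])
c=get_calibration('wrist');im=read_camera('wrist'); cv2.imwrite('pics/w1.png',im[:,:,::-1])
np.save('c1.npy',c,allow_pickle=True)
for n in ('padlock','dial_grip','bow','cradle'):
  print(n,[( d['at'].round(3) if hasattr(d['at'],'round') else d['at'],round(d['confidence'],2)) for d in search_frame('wrist',n)])
E
```

```text
3.5 [0.50940634 0.10938857 0.17971372] [ 3.14153405e+00  9.66691820e-05 -2.30526356e+00] [ 6.42911669e-02  3.77833892e-01  1.60795368e+00  1.19578342e-04
  1.15577671e+00 -2.34288247e+00]
padlock [([0.3526, 0.1169, 0.0354], 0.96), ([0.4107, -0.0084, 0.0508], 0.91), ([0.5092, 0.1055, 0.0454], 0.56)]
dial_grip [([0.4985, 0.0714, 0.0788], 0.9), ([0.3431, 0.1467, 0.0759], 0.74)]
bow [([0.5221, 0.131, 0.0792], 0.79), ([0.3498, 0.0995, 0.0733], 0.74), ([0.4205, -0.0418, 0.0655], 0.49)]
cradle [([0.4931, 0.0787, 0.0164], 0.76), ([0.5829, -0.0763, 0.0043], 0.75), ([0.7046, -0.013, 0.0441], 0.16)]
```

View pics/w1.png

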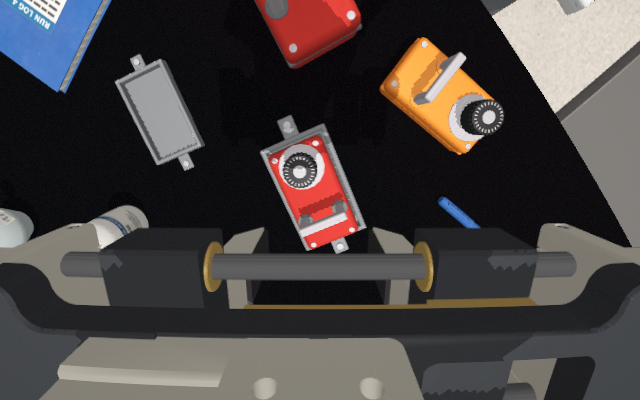

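The wrist view shows the target lock in its cradle. Its dial top is centred at about (299,171), the bow bar runs from (302,234) to (346,217), and the cradle tabs are at (287,125) and (340,245).

```bash
python3 - <<'E'
from h import *
c=np.load('c1.npy',allow_pickle=True).item()
d=pix2w(c,(299,172),.074);b=pix2w(c,(324,225.5),.077)
t1=pix2w(c,(288,126),.004);t2=pix2w(c,(340,246),.004)
print(d,b,np.linalg.norm(d-b),t1,t2)
for v in (d-b,t1-t2): print(np.arctan2(v[1],v[0]),np.linalg.norm(v))
# body top corners check, contour of red
im=cv2.imread('pics/w1.png');h=cv2.cvtColor(im,cv2.COLOR_BGR2HSV)
a=np.arctan2(*(t1-t2)[1::-1])
for ang in (a,np.arctan2(*(d-b)[1::-1])):
  R=np.array([[np.cos(ang),-np.sin(ang)],[np.sin(ang),np.cos(ang)]])
  for x,y in ((80,31),(80,-31),(-36,31),(-36,-31)):
    P=d[:2]+R@np.array([x-56,y])/1000; print(w2pix(c,[*P,.042]).round())
E
```

```text
[0.50448721 0.07762441 0.074     ] [0.52165736 0.13182565 0.077     ] 0.0569349499287992 [0.48854233 0.035456   0.004     ] [0.54107134 0.18630643 0.004     ]
-1.8775803291266675 0.0569349499287992
-1.9058837752253783 0.15973462144271355
[[264. 158.]]
[[319. 134.]]
[[309. 253.]]
[[360. 233.]]
[[264. 159.]]
[[319. 133.]]
[[311. 253.]]
[[362. 231.]]
```

>>> step_arm:
  commands:
    - {"translation":[9,-6,0],"roll":0}
    - {"translation":[9,-6,0],"roll":0}
    - {"translation":[9,-6,5],"roll":0}
    - {"translation":[0,0,15],"roll":0}
    - {"translation":[0,0,20],"roll":0}
    - {"translation":[0,0,20],"roll":0}
    - {"translation":[0,0,15],"roll":0}
    - {"translation":[0,0,5],"roll":0}
    - {"translation":[0,0,0],"roll":0}
    - {"translation":[0,0,0],"roll":0}

```text
time: 4.58
tool_pos: [0.505, 0.0767, 0.1001]
tool_rot: [-3.141, 0.0, -2.303]
contact_force: [0.5, 1.0, 1.3]
opening: 0.0598
grip_force: 0.0
```

```bash
python3 - <<'E'
from h import *
o=observe(); print(o['time'],o['tool_pos'],o['tool_rot'],o['contact_force'])
c=get_calibration('wrist');im=read_camera('wrist'); cv2.imwrite('pics/w2.png',im[:,:,::-1])
np.save('c2.npy',c,allow_pickle=True)
for n in ('dial_grip','bow'):
  print(n,[( d['at'],round(d['confidence'],2)) for d in search_frame('wrist',n)])
print(w2pix(c,[[.5045,.0776,.074],o['tool_pos']]))
E
```

```text
4.5833 [0.50499432 0.07668998 0.1000603 ] [-3.14137578e+00  2.38290214e-04 -2.30302838e+00] [0.51016196 1.00597854 1.2506055 ]
dial_grip [([0.5007, 0.0734, 0.0764], 0.97), ([0.3419, 0.1475, 0.076], 0.77)]
bow [([0.5246, 0.129, 0.0784], 0.66), ([0.4237, -0.0404, 0.0586], 0.66), ([0.3521, 0.0987, 0.0692], 0.65)]
[[319.2720114  229.28234761]
 [317.82429435 243.93645345]]
```

View pics/w2.png

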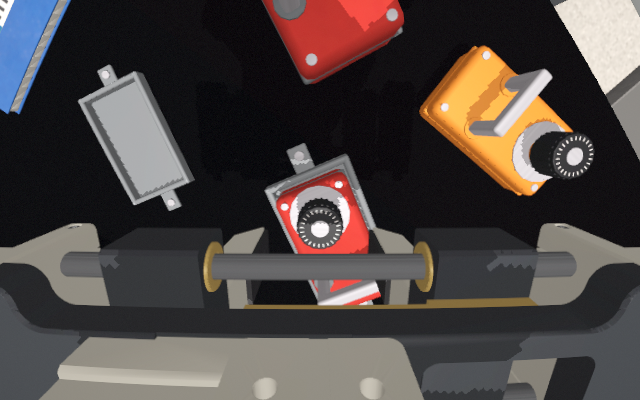

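The dial top appears at (320,229), which matches the predicted (319,229), so I'll descend and grip.

>>> step_arm:
  commands:
    - {"translation":[0,0,8],"roll":0}
    - {"translation":[0,0,10],"roll":0}
    - {"translation":[0,0,10],"roll":0}
    - {"translation":[0,0,10],"roll":0}
    - {"translation":[0,0,8],"roll":0}
    - {"translation":[0,0,6],"roll":0}
    - {"translation":[0,0,0],"roll":0}
    - {"translation":[0,0,0],"roll":0}

```text
time: 5.4
tool_pos: [0.5046, 0.0773, 0.0472]
tool_rot: [3.141, -0.001, -2.302]
contact_force: [-0.2, 0.4, -0.3]
opening: 0.0599
grip_force: 0.0
```

>>> step_arm:
  commands:
    - {"translation":[0,0,0],"roll":0}
    - {"translation":[0,0,0],"roll":0}
    - {"translation":[0,0,0],"roll":0}
    - {"translation":[0,0,0],"roll":0}
    - {"translation":[0,0,0],"roll":0}
    - {"translation":[0,0,0],"roll":0}
  fingers: 0.2
  grip_force: 20

```text
time: 5.9
tool_pos: [0.5048, 0.0773, 0.048]
tool_rot: [-3.141, 0.0, -2.302]
contact_force: [-0.9, 0.4, 2.2]
opening: 0.0316
grip_force: 20.0
```

```bash
python3 - <<'E'
from h import *
o=observe(); print(o)
E
```

```text
{'time': 5.9, 'qpos': array([ 1.76162591e-03,  5.35160686e-01,  1.78346235e+00,  2.11556189e-04,
        8.22576031e-01, -2.40841768e+00]), 'qvel': array([ 0.00125301, -0.00048817,  0.00053627, -0.00039077, -0.00097618,
       -0.00062703]), 'joint_efforts': array([-2.76758540e-01, -4.46788037e+01, -1.71145624e+01, -1.54278455e-01,
       -1.68758263e-01,  5.89298041e-03]), 'tool_pos': array([0.50482983, 0.07733876, 0.04800736]), 'tool_rot': array([-3.14140401e+00,  3.78643094e-04, -2.30235354e+00]), 'contact_force': array([-0.86983751,  0.39029254,  2.21953694]), 'torque': array([0.18352993, 0.22253139, 0.06431793]), 'grip_force': 20.000222325325012, 'opening': 0.03161789829360812}
```

```bash
cat > chk.py <<'E'
from h import *
import glob
o=observe(); print('t',round(o['time'],2),'yaw',round(o['tool_rot'][2],3),'tq',np.round(o['torque'],3),'F',np.round(o['contact_force'],1),'op',round(o['opening'],4),'g',round(o['grip_force'],1),'j6',round(o['qpos'][5],3))
out=[]
for cam in ('side','wrist'):
    im=read_camera(cam); n=len(glob.glob(f'pics/k_{cam}_*.png')); cv2.imwrite(f'pics/k_{cam}_{n:02d}.png',im[:,:,::-1])
    print(cam,'bow',[(np.round(d['at'],3),round(d['confidence'],2)) for d in search_frame(cam,'bow')][:3])
    if cam=='side':
        c=get_calibration('side');u,v=w2pix(c,[.5217,.1318,.077])[0].astype(int)
        crop=im[v-25:v+26,u-30:u+31]; 
        ref='pics/ref.npy'
        import os
        if not os.path.exists(ref): np.save(ref,crop)
        r=np.load(ref); print('side pix',u,v,'diff',np.abs(crop.astype(int)-r)[12:40,15:50].mean().round(2))
        cv2.imwrite(f'pics/c_{n:02d}.png',cv2.resize(crop[:,:,::-1],None,fx=6,fy=6,interpolation=cv2.INTER_NEAREST))
E
python3 chk.py
```

```text
t 5.9 yaw -2.302 tq [0.184 0.223 0.064] F [-0.9  0.4  2.2] op 0.0316 g 20.0 j6 -2.408
side bow [(array([0.528, 0.129, 0.078]), 0.55), (array([ 0.402, -0.043,  0.096]), 0.54), (array([0.356, 0.103, 0.069]), 0.43)]
side pix 348 174 diff 0.0
wrist bow []
```

View pics/c_00.png

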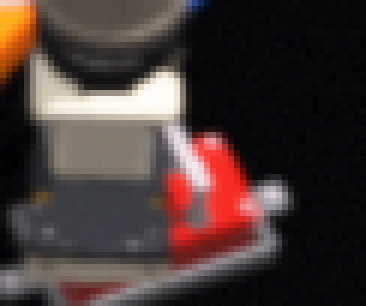

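The side crop still shows the bow's free end, as a white bar at about (345–350, 170–179) in the full picture. It can be watched while turning.

>>> step_arm:
  commands:
    - {"translation":[0,0,0],"roll":0.05}
    - {"translation":[0,0,0],"roll":0.05}
    - {"translation":[0,0,0],"roll":0}

```text
time: 6.35
tool_pos: [0.5049, 0.0773, 0.048]
tool_rot: [-3.141, 0.0, -2.404]
contact_force: [-0.7, 0.6, 5.1]
opening: 0.0315
grip_force: 20.0
```

```bash
python3 chk.py
```

```text
t 6.35 yaw -2.404 tq [ 0.09   0.237 -0.029] F [-0.7  0.6  5.1] op 0.0315 g 20.0 j6 -2.307
side bow [(array([0.354, 0.1  , 0.07 ]), 0.44)]
side pix 348 174 diff 6.91
wrist bow [(array([0.35 , 0.098, 0.071]), 0.83)]
```

>>> step_arm:
  commands:
    - {"translation":[0,0,0],"roll":0.05}
    - {"translation":[0,0,0],"roll":0.05}
    - {"translation":[0,0,0],"roll":0}

```text
time: 6.8
tool_pos: [0.505, 0.0772, 0.0479]
tool_rot: [-3.141, 0.0, -2.504]
contact_force: [-0.8, -0.4, 4.6]
opening: 0.0316
grip_force: 20.0
```

```bash
python3 chk.py
```

```text
t 6.8 yaw -2.504 tq [ 0.024  0.249 -0.019] F [-0.8 -0.4  4.6] op 0.0316 g 20.0 j6 -2.207
side bow [(array([0.524, 0.128, 0.073]), 0.62)]
side pix 348 174 diff 11.63
wrist bow [(array([0.354, 0.099, 0.071]), 0.61)]
```

>>> step_arm:
  commands:
    - {"translation":[0,0,0],"roll":0.05}
    - {"translation":[0,0,0],"roll":0.05}
    - {"translation":[0,0,0],"roll":0}

```text
time: 7.25
tool_pos: [0.505, 0.0771, 0.048]
tool_rot: [-3.141, 0.001, -2.604]
contact_force: [-1.5, -0.8, 5.1]
opening: 0.0314
grip_force: 20.0
```

```bash
python3 chk.py
```

```text
t 7.25 yaw -2.604 tq [-0.069  0.196 -0.084] F [-1.5 -0.8  5.1] op 0.0314 g 20.0 j6 -2.107
side bow [(array([0.356, 0.103, 0.071]), 0.64), (array([0.528, 0.126, 0.075]), 0.58), (array([ 0.402, -0.046,  0.096]), 0.55)]
side pix 348 174 diff 15.53
wrist bow [(array([0.366, 0.1  , 0.071]), 0.57)]
```

```bash
sed -i "s/('side','wrist')/('side',)/" chk.py
```

>>> step_arm:
  commands:
    - {"translation":[0,0,0],"roll":0.05}
    - {"translation":[0,0,0],"roll":0.05}
    - {"translation":[0,0,0],"roll":0}

```text
time: 7.7
tool_pos: [0.5051, 0.077, 0.048]
tool_rot: [-3.141, 0.001, -2.703]
contact_force: [-0.2, -1.9, 4.8]
opening: 0.0314
grip_force: 20.0
```

```bash
python3 chk.py
```

```text
t 7.7 yaw -2.703 tq [-0.049  0.185 -0.065] F [-0.2 -1.9  4.8] op 0.0314 g 20.0 j6 -2.008
side bow [(array([0.358, 0.1  , 0.069]), 0.61), (array([ 0.401, -0.046,  0.097]), 0.44)]
side pix 348 174 diff 19.87
```

>>> step_arm:
  commands:
    - {"translation":[0,0,0],"roll":0.05}
    - {"translation":[0,0,0],"roll":0.05}
    - {"translation":[0,0,0],"roll":0}

```text
time: 8.05
tool_pos: [0.5051, 0.077, 0.048]
tool_rot: [-3.141, 0.001, -2.803]
contact_force: [-0.6, -1.1, 4.9]
opening: 0.0314
grip_force: 20.0
```

```bash
python3 chk.py; python3 -c "
import cv2,numpy as np
cv2.imwrite('pics/m1.png',np.hstack([np.vstack([cv2.imread(f'pics/c_{a:02d}.png')[60:300,100:320] for a in p]) for p in ((0,1),(2,3),(4,5))]))"
```

```text
t 8.05 yaw -2.803 tq [-0.235  0.138 -0.097] F [-0.6 -1.1  4.9] op 0.0314 g 20.0 j6 -1.908
side bow [(array([ 0.405, -0.045,  0.098]), 0.55), (array([0.357, 0.101, 0.067]), 0.44), (array([0.528, 0.127, 0.074]), 0.4)]
side pix 348 174 diff 24.08
```

View pics/m1.png

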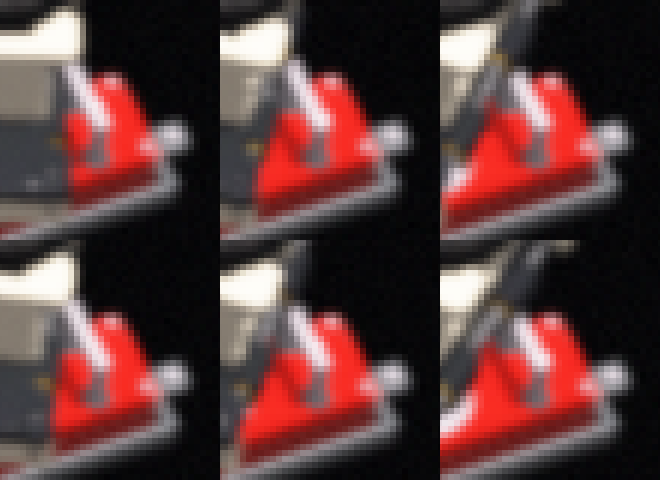

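The montage shows the bow bar at the same spot in all six crops, so it is still locked after 0.5 rad. I'll continue, using a template match on the bow.

```bash
cat > chk.py <<'E'
from h import *
import glob
o=observe(); print('t',round(o['time'],2),'yaw',round(o['tool_rot'][2],3),'tq',np.round(o['torque'],3),'F',np.round(o['contact_force'],1),'op',round(o['opening'],4),'j6',round(o['qpos'][5],3))
im=read_camera('side')[:,:,::-1]; n=len(glob.glob('pics/c_*.png'))
crop=im[149:200,318:379]; cv2.imwrite(f'pics/c_{n:02d}.png',cv2.resize(crop,None,fx=6,fy=6,interpolation=cv2.INTER_NEAREST))
ref=cv2.imread('pics/c_05.png')[3::6,3::6]
up=lambda a:cv2.resize(a,None,fx=4,fy=4,interpolation=cv2.INTER_CUBIC)
for nm,(r0,r1,c0,c1) in {'bowtip':(26,35,31,37),'body':(30,45,37,50)}.items():
    m=cv2.matchTemplate(up(np.ascontiguousarray(crop)),up(np.ascontiguousarray(ref[r0:r1,c0:c1])),cv2.TM_CCOEFF_NORMED)
    _,s,_,l=cv2.minMaxLoc(m); print(nm,'shift px',l[0]/4-c0,l[1]/4-r0,round(s,3))
print('bow',[(np.round(d['at'],3),round(d['confidence'],2)) for d in search_frame('side','bow')][:3])
E
python3 - <<'E'
from h import *
c=get_calibration('side'); print(w2pix(c,[[.5217,.1318,.077],[.5217,.1318,.088]]))
E
```

```text
[[348.05677063 174.50267157]
 [348.29116176 172.58903262]]
```

>>> step_arm:
  commands:
    - {"translation":[0,0,0],"roll":0.04}
    - {"translation":[0,0,0],"roll":0.04}
    - {"translation":[0,0,0],"roll":0}

```text
time: 8.4
tool_pos: [0.5051, 0.0769, 0.048]
tool_rot: [-3.141, 0.001, -2.882]
contact_force: [-0.3, -1.4, 5.2]
opening: 0.0316
grip_force: 20.0
```

```bash
python3 chk.py
```

```text
t 8.4 yaw -2.882 tq [-0.234  0.157 -0.043] F [-0.3 -1.4  5.2] op 0.0316 j6 -1.829
bowtip shift px 0.0 0.0 0.994
body shift px 0.0 0.0 0.999
bow [(array([ 0.402, -0.044,  0.097]), 0.49), (array([0.355, 0.101, 0.068]), 0.41), (array([0.533, 0.126, 0.071]), 0.4)]
```

>>> step_arm:
  commands:
    - {"translation":[0,0,0],"roll":0.04}
    - {"translation":[0,0,0],"roll":0.04}
    - {"translation":[0,0,0],"roll":0}

```text
time: 8.75
tool_pos: [0.5051, 0.0768, 0.048]
tool_rot: [-3.141, 0.001, -2.962]
contact_force: [-0.3, -2.4, 4.5]
opening: 0.0314
grip_force: 20.0
```

```bash
python3 chk.py
```

```text
t 8.75 yaw -2.962 tq [-0.249  0.114  0.025] F [-0.3 -2.4  4.5] op 0.0314 j6 -1.749
bowtip shift px 0.0 -0.25 0.992
body shift px 0.0 0.0 0.999
bow [(array([ 0.402, -0.044,  0.095]), 0.58), (array([0.358, 0.106, 0.072]), 0.54)]
```

>>> step_arm:
  commands:
    - {"translation":[0,0,0],"roll":0.04}
    - {"translation":[0,0,0],"roll":0.04}
    - {"translation":[0,0,0],"roll":0}

```text
time: 9.1
tool_pos: [0.5052, 0.0768, 0.048]
tool_rot: [-3.141, 0.001, -3.042]
contact_force: [-0.8, -2.6, 4.3]
opening: 0.0317
grip_force: 20.0
```

```bash
python3 chk.py
```

```text
t 9.1 yaw -3.042 tq [-0.393  0.143 -0.019] F [-0.8 -2.6  4.3] op 0.0317 j6 -1.669
bowtip shift px 0.0 0.0 0.997
body shift px 0.0 0.0 0.999
bow [(array([0.537, 0.128, 0.074]), 0.62), (array([0.358, 0.101, 0.07 ]), 0.48)]
```

>>> step_arm:
  commands:
    - {"translation":[0,0,0],"roll":0.04}
    - {"translation":[0,0,0],"roll":0.04}
    - {"translation":[0,0,0],"roll":0}

```text
time: 9.45
tool_pos: [0.5052, 0.0767, 0.048]
tool_rot: [-3.141, 0.001, -3.122]
contact_force: [0.2, -1.7, 5.1]
opening: 0.0311
grip_force: 20.0
```

```bash
python3 chk.py
```

```text
t 9.45 yaw -3.122 tq [-0.413  0.082 -0.025] F [ 0.2 -1.7  5.1] op 0.0311 j6 -1.589
bowtip shift px 0.0 0.25 0.979
body shift px 0.0 0.0 0.999
bow [(array([0.648, 0.335, 0.01 ]), 0.58)]
```

>>> step_arm:
  commands:
    - {"translation":[0,0,0],"roll":0.04}
    - {"translation":[0,0,0],"roll":0.04}
    - {"translation":[0,0,0],"roll":0}

```text
time: 9.8
tool_pos: [0.5052, 0.0766, 0.048]
tool_rot: [-3.141, 0.001, 3.081]
contact_force: [-1.3, -3.3, 5.3]
opening: 0.0316
grip_force: 20.0
```

```bash
python3 chk.py
```

```text
t 9.8 yaw 3.081 tq [-0.533  0.09  -0.009] F [-1.3 -3.3  5.3] op 0.0316 j6 -1.509
bowtip shift px 0.25 0.25 0.942
body shift px 0.0 0.0 0.999
bow [(array([0.353, 0.1  , 0.068]), 0.6)]
```

>>> step_arm:
  commands:
    - {"translation":[0,0,0],"roll":0.04}
    - {"translation":[0,0,0],"roll":0.04}
    - {"translation":[0,0,0],"roll":0}

```text
time: 10.15
tool_pos: [0.5052, 0.0766, 0.048]
tool_rot: [-3.141, 0.001, 3.001]
contact_force: [-0.6, -4.4, 5.3]
opening: 0.0316
grip_force: 20.0
```

```bash
python3 chk.py
```

```text
t 10.15 yaw 3.001 tq [-0.609  0.093 -0.041] F [-0.6 -4.4  5.3] op 0.0316 j6 -1.429
bowtip shift px 0.25 0.5 0.869
body shift px 0.0 0.0 0.999
bow [(array([0.543, 0.079, 0.01 ]), 0.59), (array([ 0.4  , -0.044,  0.097]), 0.45), (array([0.355, 0.102, 0.069]), 0.4)]
```

```bash
ls pics/c_* | tail -1; python3 -c "
import cv2,numpy as np
cv2.imwrite('pics/m2.png',np.hstack([cv2.imread(f'pics/c_{a:02d}.png')[30:300,100:320] for a in (8,10,11)]))"; python3 - <<'E'
from h import *
im=read_camera('scene');cv2.imwrite('pics/sc2.png',im[:,:,::-1])
c=get_calibration('scene');print(w2pix(c,[[.5217,.1318,.077],[.5217,.1318,.088]]))
E
```

```text
pics/c_11.png
[[280.01315004 210.60503111]
 [279.88252247 207.33745926]]
```

View pics/m2.png

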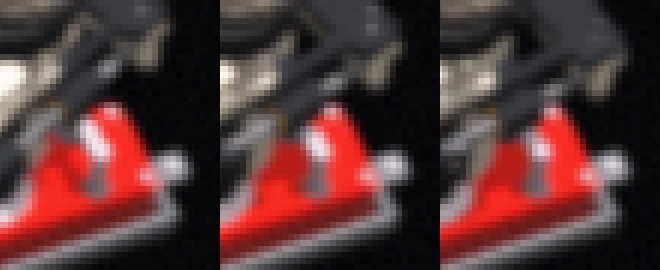

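At 1.0 rad the bow tip is still low, at (96,150), (318,152) and (540,155) in the montage, and the gripper is starting to cover its far end. I'll keep turning with a fresh template of the tip.

```bash
sed -i "s/c_05/c_11/; s/(26,35,31,37)/(27,37,32,38)/" chk.py
```

>>> step_arm:
  commands:
    - {"translation":[0,0,0],"roll":0.04}
    - {"translation":[0,0,0],"roll":0.04}
    - {"translation":[0,0,0],"roll":0}

```text
time: 10.55
tool_pos: [0.5052, 0.0765, 0.048]
tool_rot: [-3.141, 0.001, 2.921]
contact_force: [-0.4, -3.9, 4.8]
opening: 0.0315
grip_force: 20.0
```

```bash
python3 chk.py
```

```text
t 10.55 yaw 2.921 tq [-0.656  0.186 -0.01 ] F [-0.4 -3.9  4.8] op 0.0315 j6 -1.349
bowtip shift px 0.25 -0.25 0.95
body shift px 0.0 0.0 0.999
bow [(array([0.358, 0.101, 0.066]), 0.6)]
```

>>> step_arm:
  commands:
    - {"translation":[0,0,0],"roll":0.04}
    - {"translation":[0,0,0],"roll":0.04}
    - {"translation":[0,0,0],"roll":0}

```text
time: 10.9
tool_pos: [0.5051, 0.0764, 0.048]
tool_rot: [-3.141, 0.001, 2.841]
contact_force: [-1.0, -3.7, 5.0]
opening: 0.0315
grip_force: 20.0
```

```bash
python3 chk.py
```

```text
t 10.9 yaw 2.841 tq [-0.699  0.139 -0.049] F [-1.  -3.7  5. ] op 0.0315 j6 -1.269
bowtip shift px 0.5 -0.5 0.817
body shift px 0.0 0.0 0.999
bow [(array([ 0.4  , -0.046,  0.096]), 0.52)]
```

>>> step_arm:
  commands:
    - {"translation":[0,0,0],"roll":0.04}
    - {"translation":[0,0,0],"roll":0.04}
    - {"translation":[0,0,0],"roll":0}

```text
time: 11.25
tool_pos: [0.5051, 0.0764, 0.0479]
tool_rot: [-3.141, 0.001, 2.761]
contact_force: [-0.1, -5.2, 5.0]
opening: 0.0314
grip_force: 20.0
```

```bash
python3 chk.py
```

```text
t 11.25 yaw 2.761 tq [-0.812  0.079 -0.022] F [-0.1 -5.2  5. ] op 0.0314 j6 -1.189
bowtip shift px 0.75 -0.25 0.76
body shift px 0.0 0.0 0.999
bow [(array([ 0.571, -0.267,  0.012]), 0.51), (array([ 0.401, -0.045,  0.096]), 0.48)]
```

>>> step_arm:
  commands:
    - {"translation":[0,0,0],"roll":0.04}
    - {"translation":[0,0,0],"roll":0.04}
    - {"translation":[0,0,0],"roll":0}

```text
time: 11.6
tool_pos: [0.505, 0.0763, 0.0479]
tool_rot: [-3.141, 0.001, 2.681]
contact_force: [-0.6, -5.3, 6.3]
opening: 0.0313
grip_force: 20.0
```

```bash
python3 chk.py
```

```text
t 11.6 yaw 2.681 tq [-0.893  0.19   0.051] F [-0.6 -5.3  6.3] op 0.0313 j6 -1.109
bowtip shift px 0.75 -0.25 0.733
body shift px 0.0 0.0 0.999
bow [(array([0.358, 0.101, 0.067]), 0.53)]
```

>>> step_arm:
  commands:
    - {"translation":[0,0,0],"roll":0.04}
    - {"translation":[0,0,0],"roll":0.04}
    - {"translation":[0,0,0],"roll":0}

```text
time: 11.95
tool_pos: [0.5047, 0.0768, 0.0479]
tool_rot: [-3.141, 0.0, 2.602]
contact_force: [-2.0, -2.0, 6.6]
opening: 0.0318
grip_force: 20.0
```

```bash
python3 chk.py;python3 -c "
import cv2,numpy as np
cv2.imwrite('pics/m3.png',np.hstack([cv2.imread(f'pics/c_{a:02d}.png')[30:300,130:320] for a in (11,13,14,16)]))"
```

```text
t 11.95 yaw 2.602 tq [-0.399  0.313  0.383] F [-2.  -2.   6.6] op 0.0318 j6 -1.029
bowtip shift px 0.75 0.5 0.75
body shift px 0.0 0.0 0.995
bow [(array([0.54 , 0.074, 0.008]), 0.7), (array([ 0.401, -0.044,  0.095]), 0.63)]
```

View pics/m3.png

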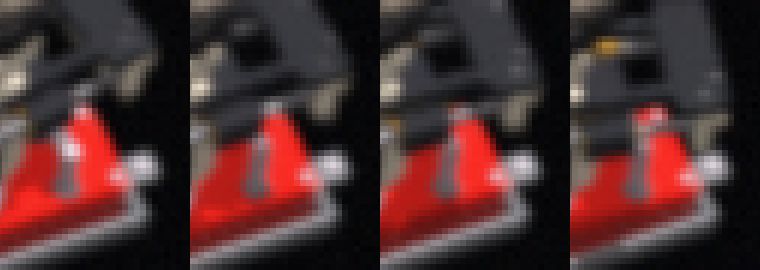

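Frames 13 to 16 show the leg lengthened and the white bow tip risen, so the shackle has popped. The 0.38 N m torque is the dead stop, so I'll let go of the dial and rise.

>>> step_arm:
  commands:
    - {"translation":[0,0,0],"roll":-0.02}
    - {"translation":[0,0,0],"roll":0}
    - {"translation":[0,0,0],"roll":0}
    - {"translation":[0,0,0],"roll":0}
  fingers: 0.48

```text
time: 12.38
tool_pos: [0.5046, 0.0773, 0.0474]
tool_rot: [-3.142, -0.0, 2.621]
contact_force: [-0.2, 0.2, 0.5]
opening: 0.0436
grip_force: 0.0
```

>>> step_arm:
  commands:
    - {"translation":[0,0,-8],"roll":0}
    - {"translation":[0,0,-12],"roll":0}
    - {"translation":[0,0,-15],"roll":0}
    - {"translation":[0,0,-15],"roll":0}
    - {"translation":[0,0,-15],"roll":0}
    - {"translation":[0,0,-15],"roll":0}
    - {"translation":[0,0,-15],"roll":-0.06}
    - {"translation":[0,0,-15],"roll":-0.07}
    - {"translation":[0,0,-10],"roll":-0.06}
    - {"translation":[0,0,0],"roll":0}
    - {"translation":[0,0,0],"roll":0}

```text
time: 13.3
tool_pos: [0.5049, 0.0773, 0.1683]
tool_rot: [3.141, 0.001, 2.809]
contact_force: [0.3, 0.1, -0.7]
opening: 0.0442
grip_force: 0.0
```

```bash
python3 - <<'E'
from h import *
o=observe(); print(o['time'],o['tool_pos'],o['tool_rot'],o['contact_force'],o['qpos'][5])
c=get_calibration('wrist');im=read_camera('wrist'); cv2.imwrite('pics/w3.png',im[:,:,::-1])
np.save('c3.npy',c,allow_pickle=True)
for n in ('dial_grip','bow'):
  print(n,[( np.round(d['at'],3),round(d['confidence'],2)) for d in search_frame('wrist',n)])
print(w2pix(c,[[.5045,.0776,.074],[.522,.131,.088],[.522,.131,.077]]))
E
```

```text
13.3 [0.50492901 0.07730766 0.16825245] [3.14100397e+00 1.22018593e-03 2.80906840e+00] [ 0.28015942  0.10129527 -0.71184075] -1.2366493992333467
dial_grip [(array([0.354, 0.146, 0.064]), 0.8), (array([0.501, 0.073, 0.078]), 0.64), (array([ 0.379, -0.103,  0.09 ]), 0.61), (array([0.52 , 0.132, 0.087]), 0.26)]
bow [(array([0.354, 0.101, 0.075]), 0.77), (array([0.522, 0.13 , 0.087]), 0.72), (array([ 0.392, -0.035,  0.094]), 0.61), (array([0.488, 0.106, 0.015]), 0.52)]
[[317.54798104 202.69218659]
 [381.99937979 205.89147632]
 [379.36113399 202.62055459]]
```

View pics/w3.png

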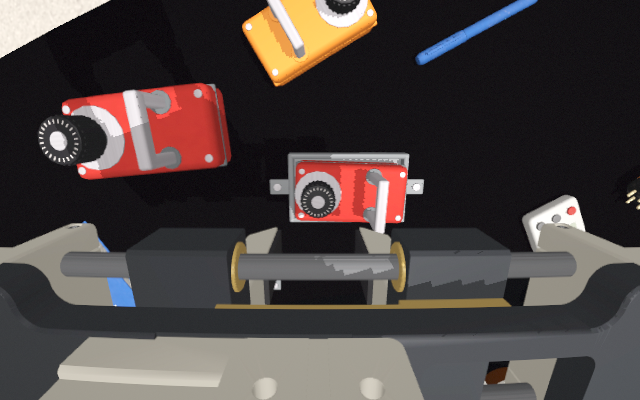

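The shackle is up: the bow is at about (381,205), the dial at (318,200), and the cradle tabs are level at (280,187) and (416,187), so the yaw fits. Next I'll move over the bow and descend.

>>> step_arm:
  commands:
    - {"translation":[0,10,0],"roll":0}
    - {"translation":[0,18,0],"roll":0}
    - {"translation":[1,18,5],"roll":0}
    - {"translation":[0,10,15],"roll":0}
    - {"translation":[0,0,18],"roll":0}
    - {"translation":[0,0,12],"roll":0}
    - {"translation":[0,0,0],"roll":0}
    - {"translation":[0,0,0],"roll":0}
  fingers: 0.32

```text
time: 14.12
tool_pos: [0.5216, 0.131, 0.1169]
tool_rot: [-3.141, -0.002, 2.811]
contact_force: [-0.1, -0.1, 0.3]
opening: 0.0296
grip_force: 0.0
```

```bash
python3 - <<'E'
from h import *
o=observe(); print(o['time'],o['tool_pos'],o['tool_rot'],o['opening'])
c=get_calibration('wrist');im=read_camera('wrist')
for n in ('dial_grip','bow'):
  print(n,[( np.round(d['at'],3),round(d['confidence'],2)) for d in search_frame('wrist',n)])
E
```

```text
14.1167 [0.52160718 0.13104001 0.11694194] [-3.14090263e+00 -1.97564034e-03  2.81072168e+00] 0.02956476974412274
dial_grip [(array([0.497, 0.075, 0.079]), 0.57)]
bow [(array([0.371, 0.106, 0.071]), 0.84), (array([ 0.391, -0.038,  0.089]), 0.8), (array([0.517, 0.134, 0.088]), 0.63)]
```

>>> step_arm:
  commands:
    - {"translation":[0,0,8],"roll":0}
    - {"translation":[0,0,10],"roll":0}
    - {"translation":[0,0,8],"roll":0}
    - {"translation":[0,0,0],"roll":0}

```text
time: 14.6
tool_pos: [0.5207, 0.1303, 0.0896]
tool_rot: [-3.14, -0.003, 2.81]
contact_force: [-0.5, 0.4, -0.9]
opening: 0.0291
grip_force: 0.0
```

Bow estimate agrees within a few mm. Descend 24 mm more, then pinch.

>>> step_arm:
  commands:
    - {"translation":[0,0,6],"roll":0}
    - {"translation":[0,0,6],"roll":0}
    - {"translation":[0,0,6],"roll":0}
    - {"translation":[0,0,6],"roll":0}
    - {"translation":[0,0,0],"roll":0}
    - {"translation":[0,0,0],"roll":0}

```text
time: 15.1
tool_pos: [0.5218, 0.1305, 0.0673]
tool_rot: [-3.141, -0.001, 2.811]
contact_force: [0.2, -0.3, 0.4]
opening: 0.0296
grip_force: 0.0
```

>>> step_arm:
  commands:
    - {"translation":[0,0,0],"roll":0}
    - {"translation":[0,0,0],"roll":0}
    - {"translation":[0,0,0],"roll":0}
    - {"translation":[0,0,0],"roll":0}
    - {"translation":[0,0,0],"roll":0}
    - {"translation":[0,0,0],"roll":0}
  fingers: 0
  grip_force: 30

```text
time: 15.6
tool_pos: [0.5221, 0.1306, 0.0679]
tool_rot: [3.141, 0.0, 2.811]
contact_force: [0.2, 0.5, 0.7]
opening: 0.0085
grip_force: 30.0
```

>>> step_arm:
  commands:
    - {"translation":[0,0,-2],"roll":0}
    - {"translation":[0,0,-2],"roll":0}
    - {"translation":[0,0,-2],"roll":0}
    - {"translation":[0,0,-2],"roll":0}
    - {"translation":[0,0,-2],"roll":0}
    - {"translation":[0,0,0],"roll":0}
    - {"translation":[0,0,0],"roll":0}
  grip_force: 45

```text
time: 16.18
tool_pos: [0.5214, 0.1304, 0.0774]
tool_rot: [-3.141, -0.001, 2.811]
contact_force: [-0.1, 0.0, -4.2]
opening: 0.0086
grip_force: 45.0
```

>>> step_arm:
  commands:
    - {"translation":[0,0,-3],"roll":0}
    - {"translation":[0,0,-4],"roll":0}
    - {"translation":[0,0,-5],"roll":0}
    - {"translation":[0,0,-6],"roll":0}
    - {"translation":[0,0,-6],"roll":0}
    - {"translation":[0,0,-6],"roll":0}
    - {"translation":[0,0,-6],"roll":0}
    - {"translation":[0,0,0],"roll":0}
    - {"translation":[0,0,0],"roll":0}

```text
time: 16.93
tool_pos: [0.5223, 0.1305, 0.1143]
tool_rot: [3.141, 0.001, 2.811]
contact_force: [0.5, -0.5, -5.2]
opening: 0.0083
grip_force: 45.0
```

```bash
python3 - <<'E'
from h import *
o=observe(); print(o['time'],o['tool_pos'],o['tool_rot'],o['contact_force'],o['torque'],o['opening'])
im=read_camera('side')
cv2.imwrite('pics/s4.png',cv2.resize(im[110:235,260:420,::-1],None,fx=4,fy=4,interpolation=cv2.INTER_CUBIC))
E
```

```text
16.9333 [0.52228078 0.13054919 0.11425196] [3.14104273e+00 1.03096010e-03 2.81074967e+00] [ 0.45460739 -0.45377304 -5.17372536] [-0.00932605  0.07313344  0.00479477] 0.008329968136665932
```

View pics/s4.png

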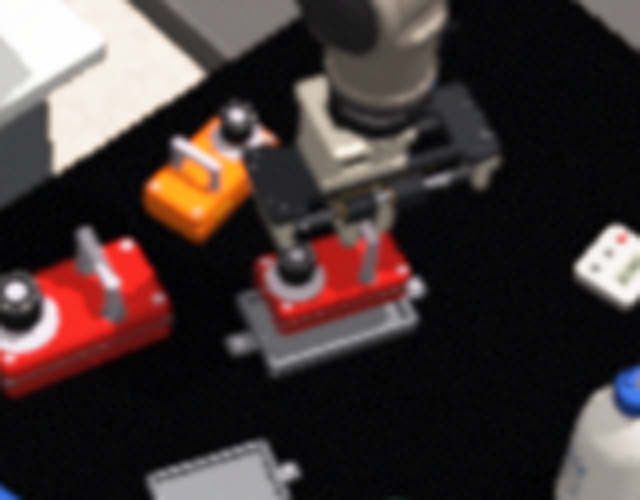

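The lock hangs level and clear of the cradle at about (330,280) in the crop, with the shackle drawn out. I'll lift higher and carry it over the book.

>>> step_arm:
  commands:
    - {"translation":[0,0,-4],"roll":0}
    - {"translation":[0,0,-8],"roll":0}
    - {"translation":[0,0,-10],"roll":0}
    - {"translation":[0,0,-10],"roll":0}
    - {"translation":[0,0,-10],"roll":0}
    - {"translation":[0,0,-10],"roll":0}
    - {"translation":[0,0,-10],"roll":0}
    - {"translation":[0,0,-10],"roll":0}
    - {"translation":[0,0,-10],"roll":0}
    - {"translation":[0,0,-10],"roll":0}
    - {"translation":[0,0,-10],"roll":0}
    - {"translation":[0,0,-10],"roll":0}
    - {"translation":[0,0,-8],"roll":0}
    - {"translation":[0,0,-5],"roll":0}
    - {"translation":[0,0,0],"roll":0}

```text
time: 18.23
tool_pos: [0.5225, 0.1306, 0.24]
tool_rot: [3.141, 0.002, 2.811]
contact_force: [0.1, 0.0, -4.3]
opening: 0.0085
grip_force: 45.0
```

>>> step_arm:
  commands:
    - {"translation":[-1,-2,0],"roll":0}
    - {"translation":[-2,-4,0],"roll":0}
    - {"translation":[-3,-6,0],"roll":0}
    - {"translation":[-4,-8,0],"roll":0}
    - {"translation":[-5,-10,0],"roll":0}
    - {"translation":[-6,-12,0],"roll":0}
    - {"translation":[-6,-12,0],"roll":0}
    - {"translation":[-6,-12,0],"roll":0}
    - {"translation":[-6,-12,0],"roll":0}
    - {"translation":[-6,-12,0],"roll":0}
    - {"translation":[-6,-12,0],"roll":0}
    - {"translation":[-6,-12,0],"roll":0}
    - {"translation":[-6,-12,0],"roll":0}
    - {"translation":[-6,-12,0],"roll":0}
    - {"translation":[-6,-12,0],"roll":0}
    - {"translation":[-6,-12,0],"roll":0}
    - {"translation":[-6,-12,0],"roll":0}

```text
time: 19.65
tool_pos: [0.5479, -0.0636, 0.2387]
tool_rot: [3.141, -0.0, 2.811]
contact_force: [0.1, 0.9, -4.8]
opening: 0.0083
grip_force: 45.0
```

>>> step_arm:
  commands:
    - {"translation":[-6,-12,0],"roll":0}
    - {"translation":[-6,-12,0],"roll":0}
    - {"translation":[-6,-12,0],"roll":0}
    - {"translation":[-6,-12,0],"roll":0}
    - {"translation":[-6,-12,0],"roll":0}
    - {"translation":[-6,-12,0],"roll":0}
    - {"translation":[-6,-12,0],"roll":0}
    - {"translation":[-6,-12,0],"roll":0}
    - {"translation":[-6,-12,0],"roll":0}
    - {"translation":[-6,-12,0],"roll":0}
    - {"translation":[-6,-12,0],"roll":0}
    - {"translation":[-6,-12,0],"roll":0}
    - {"translation":[-5,-10,0],"roll":0}
    - {"translation":[-4,-8,0],"roll":0}
    - {"translation":[-3,-6,0],"roll":0}
    - {"translation":[-2,-4,0],"roll":0}
    - {"translation":[-1,-2,0],"roll":0}
    - {"translation":[0,0,0],"roll":0}
    - {"translation":[0,0,0],"roll":0}
    - {"translation":[0,0,0],"roll":0}

```text
time: 21.32
tool_pos: [0.5736, -0.2545, 0.2388]
tool_rot: [3.141, -0.0, 2.811]
contact_force: [-0.1, -0.1, -4.8]
opening: 0.0083
grip_force: 45.0
```

```bash
python3 - <<'E'
from h import *
o=observe(); print(o['time'],o['tool_pos'],o['tool_rot'],o['contact_force'],o['torque'],o['opening'])
im=read_camera('side')
print([(np.round(d['at'],3),round(d['confidence'],2)) for d in search_frame('side','run_log')])
print([(np.round(d['at'],3),round(d['confidence'],2)) for d in search_frame('side','padlock')])
cv2.imwrite('pics/s5.png',cv2.resize(im[110:330,140:440,::-1],None,fx=2.6,fy=2.6,interpolation=cv2.INTER_CUBIC))
E
```

```text
21.3167 [ 0.57358339 -0.2545199   0.23875903] [ 3.14126371e+00 -1.06858618e-04  2.81139177e+00] [-0.0954617  -0.13125437 -4.84146917] [-0.04763856  0.02758552 -0.02681134] 0.0083325506400102
[(array([ 0.593, -0.277,  0.014]), 0.89), (array([0.516, 0.112, 0.001]), 0.44), (array([ 0.733, -0.028,  0.068]), 0.19)]
[(array([0.357, 0.113, 0.038]), 0.97), (array([ 0.401, -0.041,  0.049]), 0.72), (array([ 0.579, -0.281,  0.202]), 0.71)]
```

View pics/s5.png

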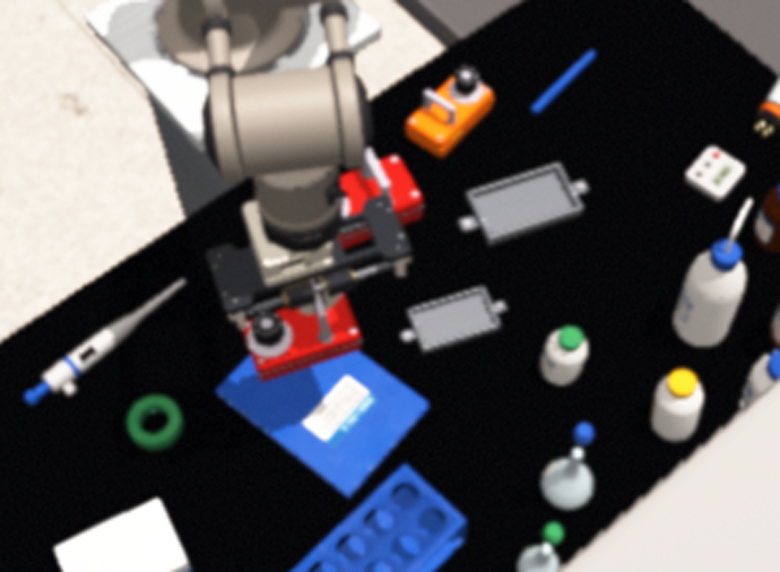

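The lock hangs level with its shackle fully drawn. Measured, it is over the book centre, with the bow at (0.574, -0.255) and the book at (0.571, -0.263), and about 15 cm of air below. Nothing else on the worktop has moved.

>>> step_arm:
  commands:
    - {"translation":[0,0,0],"roll":0}
    - {"translation":[0,0,0],"roll":0}
    - {"translation":[0,0,0],"roll":0}
    - {"translation":[0,0,0],"roll":0}
    - {"translation":[0,0,0],"roll":0}
    - {"translation":[0,0,0],"roll":0}

```text
time: 21.97
tool_pos: [0.5735, -0.2551, 0.2387]
tool_rot: [3.142, 0.0, 2.811]
contact_force: [0.5, 0.9, -4.5]
opening: 0.0083
grip_force: 45.0
```

```bash
python3 -c "
from cell import *
print(hand_in())"
```

```text
the job is handed in; nothing more can be done
None
```

I handed the job in at 22 s: the dial was turned until the shackle popped, and the open lock hangs still and level by its shackle over the middle of the log book, about 15 cm above it; no verdict came back.

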